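Open a tight-lidded grinding bowl with a pry bar

TASK

Lever the tight lid of the grinding bowl loose with the pry bar, blade in the notch under the lid and the ledge as fulcrum, without a hand on the lid while you do it. Then take the lid off and lift the grinding puck out of the bowl. Leave the lid lying flat, the puck standing upright and the pry bar lying down, each on the bench top clear of the bowl, and do not shift the things that stand around.

Things in the scene. Friction and masses are not known exactly. Their poses are not given: they have to be found in the camera images.
- bowl: Round stainless steel grinding bowl bolted to the bench (fixed), outside diameter 128 mm, bore 112 mm, wall 8 mm, inner floor 16 mm and rim 66 mm above the bench; round foot plate of 168 mm, 9 mm thick, with four screw heads 6 mm high. Origin: centre of its underside on the bench, z up. Pry notch and ledge are on its own -x side.
- notch (a point): Middle of the notch floor at the outer face of the bowl's wall (64 mm from its axis along its -x, 59 mm above the bench). The notch, 26 mm wide, goes right through the wall; from its floor to the flange of the seated lid it is 7 mm high. Behind it, 51 mm from the axis, is the lid's plug.
- ledge_edge (a point): Middle of the outer top edge of the ledge, the fulcrum. The ledge, 34 mm wide, runs on level from the notch floor to here: 88 mm from the bowl's axis along its -x, 59 mm above the bench.
- bowl_floor (a point): Centre of the bowl's inner floor, 16 mm above the bench.
- lid: Round steel lid, 0.5 kg, pressed home at the start. Origin: centre of its plug's underside, 57 mm above the bench when seated; z up. Plug 106 mm wide, 9 mm deep; flange 128 mm wide, 8 mm thick, on the rim and over the notch. Six sprung pads in the bore snap over a bead on the plug: it takes about 50 N straight up or 40 N at the notch; with the notch side 6 to 8 mm up the grip is broken.
- lid_hub (a point): Centre of the top of the lid's hub, 47 mm above the lid's origin. The hub, a plain cylinder 34 mm in diameter, stands 30 mm above the flange; hold the lid by it. Once loose the lid stays slightly raised on the notch side.
- puck: Plain steel cylinder, 40 mm in diameter, 36 mm high, 0.35 kg, standing on the bowl's floor under the lid, up to 10 mm off centre. Origin: centre of its underside, z along its axis.
- bar: Loose cranked pry bar, 0.2 kg. Grey handle sleeve 104 mm long (x), 22 mm wide (y), 14 mm thick (z 0 to 14 mm). Origin: centre of the sleeve's underside; x along the handle, away from the blade; z up as it lies. A 16 x 6 mm steel shank at z = 7 mm runs to the crank at x = -80 mm. The sleeve rests flat on the bench, the blade is turned up.
- bar_tip (a point): Middle of the end edge of the bar's blade, at x = -125 mm, z = +23 mm in the bar's frame, half-way through its thickness. The blade runs 48 mm from the crank, turned up by 20 degrees, 18 mm wide, 6 mm thick at the crank, 3.5 mm at the tip. With the blade level the handle rises at 20 degrees.
- slide_box: Bystander: flat blue slide box, 90 x 98 x 36 mm, origin under its centre.
- tip_box: Bystander: pipette tip box with a clear lid, 70 x 112 x 60 mm, origin under its centre.
- oil_bottle: Bystander: brown bottle with a black cap, diameter 28 mm, 62 mm high, origin under its centre.
- objective_can_a: Bystander: black screw-top can, diameter 35 mm, 62 mm high, origin under its centre.
Things that resemble listed ones, but are neither listed nor needed, are in the scene too. There is more than one size of the bar; the job needs the largest.

How it is judged:
By the outcome, as a careful person would: the job done as asked, in the order asked, and still so for the second after the job is handed in, with the robot touching nothing.
It also fails if it takes over 72 s, if anything falls off the work surface, if the arm or the gripper's body presses on something with over 40 N, if the wrist force passes 120 N, or if a joint passes its speed limit or range.

ROBOT

A 7-joint arm with a two-finger parallel gripper is mounted at the origin on a cart in front of the work surface, level with it; the furniture and walls round the work are solid. World frame = base frame: x ahead of the robot, y to its left, z up, the work surface at z = 0. Lengths are in mm, angles in rad, forces in N, time in s.
With the tool pointing down it reaches from about 375 to 925 mm from the base axis. Payload 3.1 kg.
Tool frame: the origin (TCP) lies midway between the tips of the shut fingers; the grasp point (between the pads) lies 19 mm behind it (robot.tcp_to_grasp is the distance from the TCP to the grasp point, in mm); z points along the fingers, y is the line along which they close (so a half turn about z gives the same grasp; the last joint's range is limited). The gripper opens to 85 mm and grips with 20 to 120 N. Pads are 22 mm wide; open, the fingers measure 114 mm over their backs; the gripper's body (76 mm by 85 mm) begins 54 mm behind the grasp point. The pads swing forward as they close: fully open they stand 13 mm farther back than shut.
Start: joints at [-1.447, 0.383, 0.044, 1.598, -0.018, 1.161, -0.05], TCP at [142.967, 634.085, 231.269] pointing down, gripper open.
Joint ranges: [-2.61, 2.61], [-0.41, 2.15], [-1.48, 1.57], [0, 2.5], [-1.57, 4.71], [0.05, 1.97], [-2.85, 2.85]. Speed limits (rad/s): [2.79, 2.79, 3.14, 3.14, 3.14, 3.14, 3.14].

INTERFACE

Orientations are given as a rotation vector (axis times angle).
In Python, from bench import robot gives the robot as it stands. The module is installed in compiled form; this text tells all that it offers.
- The arm moves only by the tool carry_out, never from a script. Its argument "targets" is a list of rows, each a list of 6 numbers: the shift along the tool's x, y, z as a fraction of full scale, then the turn, a rotation vector about the tool's x, y, z as a fraction of full scale. A call has 1 to 8 rows; each row shifts and turns the commanded pose from where the row before left it, along the tool's axes as they then stand; what a row does not reach is not made up. Full scale, the value 1, is 0.03 m for a shift and 0.08 rad for a turn. A row lasts 1/8 s, in which the tool goes at most 62.5 mm and 10.7 degrees, less where a joint would pass 70% of its speed; a pose out of reach is approached as far as the arm can. A call with a number of a shift or a turn outside -1 to 1 is refused whole. A call with a gripper value outside its range is refused whole. "jaw" is the opening, from 0 (shut) to 1 (fully open), set as the call begins (left out, the last holds). The fingers move at their own pace and stop on an object; "grip_force" is the grip in N (left out, the last holds). Time passes only in rows, so rows that do not move let the fingers close. It gives the time, the measured TCP pose, the force, the opening and the grip force at its end, in the units of the state.
- robot.read_state(): the state, without advancing time (a new reading comes with each control period).
- robot.get_image(name): name is "scene" or "top" or "wrist"; returns a dict with "frame" (384x512x3 uint8, red, green, blue), "intrinsics" (3x3 intrinsics, pixels), "k1" (the pictures are not rectified: a ray, as slopes to the right and down, at radius r is drawn at 1 + k1 r^2 times it, then the intrinsics apply), "T" (4x4, takes a point from camera to world coordinates). Camera axes: x right, y down, z forward; pixel columns grow to the right and rows downward; lengths in mm; the calibration is good to about 2 mm. A picture is of the moment at which its call begins. There is no depth.
- robot.sign_off(): hands the job in; it is judged then, once.
The state is a dict: "t": time; "q": joint angles; "joint_velocities": joint speeds; "tau": joint torques, N m; "ee_pos": TCP position; "tcp_rot": TCP orientation; "force": force on the tool from outside, world axes, zero at the start; "ft_torque": the same for the moment, N m; "width": finger opening in mm; "grip_force": force on a finger pad.
Only numpy, scipy, OpenCV 4.12 (cv2) and the standard library are available. Lean on these libraries where they do the work, as an engineer would, in place of code of your own. Each camera call takes 0.05 s, during which the arm holds its last target. There are 200 camera calls.

## Working session

There is one attempt and no reset: what is moved stays moved. The work goes in short steps, Python scripts to look and compute and a tool call to move; the robot and the scene stay as the last step left them, time stands still between calls to the robot, and variables do not carry over. Pictures are saved under pics/ and viewed, at most 10 in all, crops included, and the job is handed in when it is done.

Besides the shell and the picture viewer there is one more tool, called after ">>>" as a command line: name --pt "numbers of a row" for each row, then --argument value for the rest. carry_out: Moves the arm, as the interface text tells. Shift numbers are shares of 0.03 m and turn numbers shares of 0.08 rad, none past 1 either way. Its arguments: {"type":"object","properties":{"targets":{"type":"array"},"jaw":{"type":"number"},"grip_force":{"type":"number"}},"required":["targets"]}

```bash
mkdir -p pics; cat > h.py <<'E'
import numpy as np, cv2
from scipy.spatial.transform import Rotation as R
from bench import robot
def grab(n,f):
    d=robot.get_image(n); cv2.imwrite('pics/'+f+'.png',d['frame'][:,:,::-1]); np.savez('pics/'+f+'.npz',K=d['intrinsics'],k1=d['k1'],T=d['T']); return d
def ray(f,u,v):
    c=np.load('pics/'+f+'.npz'); K,k1,T=c['K'],float(c['k1']),c['T']
    p=np.array([(u-K[0,2])/K[0,0],(v-K[1,2])/K[1,1]]); s=p.copy()
    for _ in range(20): s=p/(1+k1*(s@s))
    return T[:3,3],T[:3,:3]@np.array([s[0],s[1],1])
def px(f,u,v,z):
    o,d=ray(f,u,v); return (o+d*(z-o[2])/d[2]).round(1)
def proj(f,P):
    c=np.load('pics/'+f+'.npz'); K,k1,T=c['K'],float(c['k1']),c['T']
    q=T[:3,:3].T@(np.array(P,float)-T[:3,3]); s=q[:2]/q[2]; s=s*(1+k1*(s@s))
    return (K[:2,:2]@s+K[:2,2]).round(1)
E
python3 - <<'E'
from h import *
a=grab('scene','s0');b=grab('top','t0')
cv2.imwrite('pics/c0.png',cv2.resize(b['frame'][:,:,::-1],(800,600),interpolation=cv2.INTER_CUBIC))
s=robot.read_state();print(s['ee_pos'],s['tcp_rot'],R.from_rotvec(s['tcp_rot']).as_matrix().round(3),s['t'],s['force'])
for n in 's0','t0':
  c=np.load('pics/'+n+'.npz');print(c['T'].round(2),c['K'],c['k1'])
E
```

```text
[142.77823356 633.23281873 229.97447639] [-0.34752325 -3.12214769  0.00381711] [[-0.976  0.22  -0.   ]
 [ 0.22   0.976 -0.002]
 [-0.    -0.002 -1.   ]] 0.1 [-0.17077442  0.20438127 -0.39895746]
[[ 8.3000e-01 -2.8000e-01  4.8000e-01 -1.2932e+02]
 [-5.5000e-01 -4.6000e-01  6.9000e-01 -8.9347e+02]
 [ 3.0000e-02 -8.4000e-01 -5.4000e-01  8.0945e+02]
 [ 0.0000e+00  0.0000e+00  0.0000e+00  1.0000e+00]] [[395.20047102   0.         253.56375088]
 [  0.         395.20047102 193.23511242]
 [  0.           0.           1.        ]] -0.08952280770161651
[[-0.00000e+00 -1.00000e+00  4.00000e-02  4.62280e+02]
 [-1.00000e+00 -0.00000e+00 -1.00000e-02  3.45700e+01]
 [ 1.00000e-02 -4.00000e-02 -1.00000e+00  1.44065e+03]
 [ 0.00000e+00  0.00000e+00  0.00000e+00  1.00000e+00]] [[421.13954069   0.         253.81775496]
 [  0.         421.13954069 190.79960244]
 [  0.           0.           1.        ]] -0.08513303986937533
```

View pics/c0.png

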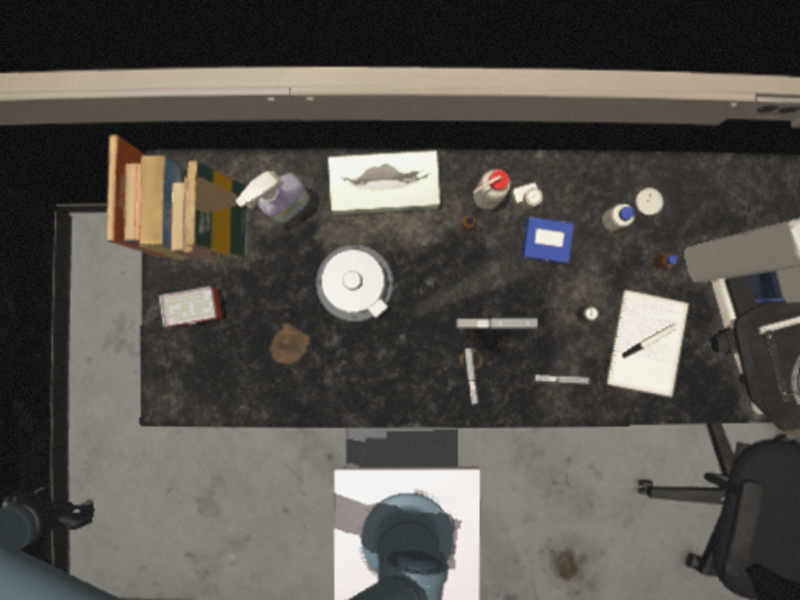

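View pics/s0.png

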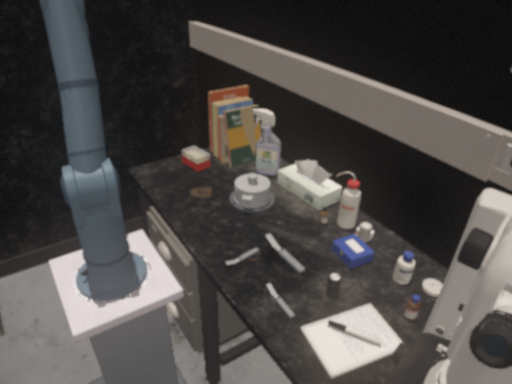

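The top view (800x600) shows the bowl at (352,281), with its ledge towards the lower right at (378,308). There are three bar candidates: a long one at (497,323), a medium one at (472,375) and a small one at (562,379). The long one is about 80 px × 2.14 mm ≈ 172 mm, which matches the 177 mm described. I'll check that in a close crop.

```bash
python3 - <<'E'
from h import *
b=cv2.imread('pics/t0.png')
cv2.imwrite('pics/c1.png',cv2.resize(b[150:265,195:385],(760,460),interpolation=cv2.INTER_CUBIC))
E
```

```text
(no output)
```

View pics/c1.png

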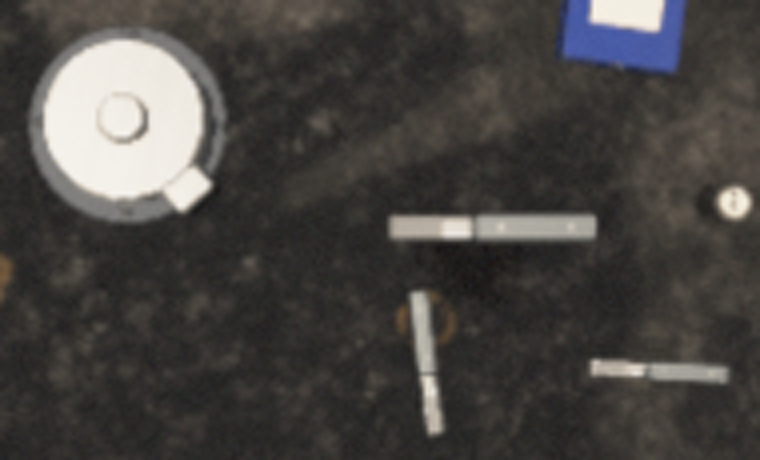

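```bash
python3 - <<'E'
from h import *
o=lambda x,y:(195+(x+.5)/4-.5,150+(y+.5)/4-.5)
for n,x,y,z in [('lid',123,120.5,74),('hub',121.5,115,104),('foot',127.5,125,9),('ledgeA',212,184,59),('ledgeB',187,213,59),('sl_L',476,227.5,14),('sl_R',596,227.5,14),('sl_c',536,214,14),('sl_c2',536,241,14),('tip',389,227,24),('slR up',596,227,14)]: print(n,px('t0',*o(x,y),z))
E
```

```text
lid [556.3 114.6  74. ]
hub [558.6 114.1 104. ]
foot [557.  114.6   9. ]
ledgeA [505.2  42.3  59. ]
ledgeB [481.4  62.8  59. ]
sl_L [ 469.6 -181.5   14. ]
sl_R [ 469.4 -284.2   14. ]
sl_c [ 481.  -232.8   14. ]
sl_c2 [ 458.  -232.7   14. ]
tip [ 470.  -106.4   24. ]
slR up [ 469.8 -284.2   14. ]
```

The long bar measures 103 mm of sleeve by 23 mm and its tip is 126 mm from the sleeve centre, so it is the largest. Its blade points +y. The ledge is 89 mm from the bowl axis in direction (-0.716,-0.698), and the lid, hub and foot centres agree within 2 mm.

```bash
cat >> h.py <<'E'
def rot(yaw,pitch=0):
    # tool y horizontal at angle yaw (deg); x is 90deg left of it; pitch>0 raises the bar's handle (tool -x side)
    y=np.deg2rad(yaw); Y=np.array([np.cos(y),np.sin(y),0]); Z=np.array([0,0,-1.]); X=np.cross(Y,Z)
    return R.from_matrix(np.c_[X,Y,Z])*R.from_euler('y',pitch,degrees=True)
def plan(*wps,cur=None,nmin=1):
    s=robot.read_state(); p=np.array(s['ee_pos']); r=R.from_rotvec(s['tcp_rot'])
    if cur: p,r=np.array(cur[0],float),cur[1]
    for P,Q in wps:
        P=np.array(P,float); rv=(r.inv()*Q).as_rotvec()
        N=max(nmin,int(np.ceil(max(np.linalg.norm(P-p)/29,np.linalg.norm(rv)/.079)))); st=R.from_rotvec(rv/N)
        out=[]
        for i in range(N):
            out.append([float(v) for v in np.r_[r.inv().apply((P-p)/N)/30,rv/N/.08].round(2)]); r=r*st
        p,r=P,Q
        print('WP',P.round(1)); [print(str(out[i:i+8]).replace(' ','')) for i in range(0,N,8)]
E
python3 - <<'E'
from h import *
plan(([420,270,230],rot(40)),([470,-248,110],rot(0)))
E
```

```text
WP [420. 270. 230.]
[[-0.73,-0.61,0.0,-0.0,0.0,0.51],[-0.75,-0.58,0.0,-0.0,0.0,0.51],[-0.78,-0.55,0.0,-0.0,0.0,0.51],[-0.8,-0.52,0.0,-0.0,0.0,0.51],[-0.82,-0.48,0.0,-0.0,0.0,0.51],[-0.84,-0.45,0.0,-0.0,0.0,0.51],[-0.86,-0.42,0.0,-0.0,0.0,0.51],[-0.87,-0.38,0.0,-0.0,0.0,0.51]]
[[-0.89,-0.35,0.0,-0.0,0.0,0.51],[-0.9,-0.31,0.0,-0.0,0.0,0.51],[-0.91,-0.27,0.0,-0.0,0.0,0.51],[-0.92,-0.24,0.0,-0.0,0.0,0.51],[-0.93,-0.2,0.0,-0.0,0.0,0.51],[-0.94,-0.16,0.0,-0.0,0.0,0.51],[-0.94,-0.12,0.0,-0.0,0.0,0.51],[-0.95,-0.08,0.0,-0.0,0.0,0.51]]
WP [ 470. -248.  110.]
[[-0.75,-0.52,0.21,0.0,0.0,0.46],[-0.77,-0.49,0.21,0.0,0.0,0.46],[-0.79,-0.46,0.21,0.0,0.0,0.46],[-0.8,-0.43,0.21,0.0,0.0,0.46],[-0.82,-0.4,0.21,0.0,0.0,0.46],[-0.83,-0.37,0.21,0.0,0.0,0.46],[-0.85,-0.34,0.21,0.0,0.0,0.46],[-0.86,-0.31,0.21,0.0,0.0,0.46]]
[[-0.87,-0.28,0.21,0.0,0.0,0.46],[-0.88,-0.24,0.21,0.0,0.0,0.46],[-0.89,-0.21,0.21,0.0,0.0,0.46],[-0.9,-0.18,0.21,0.0,0.0,0.46],[-0.9,-0.15,0.21,0.0,0.0,0.46],[-0.91,-0.11,0.21,0.0,0.0,0.46],[-0.91,-0.08,0.21,0.0,0.0,0.46],[-0.91,-0.05,0.21,0.0,0.0,0.46]]
[[-0.91,-0.01,0.21,0.0,0.0,0.46],[-0.91,0.02,0.21,0.0,0.0,0.46],[-0.91,0.05,0.21,0.0,0.0,0.46]]
```

>>> carry_out --pt "-0.73 -0.61 0 0 0 0.51" --pt "-0.75 -0.58 0 0 0 0.51" --pt "-0.78 -0.55 0 0 0 0.51" --pt "-0.8 -0.52 0 0 0 0.51" --pt "-0.82 -0.48 0 0 0 0.51" --pt "-0.84 -0.45 0 0 0 0.51" --pt "-0.86 -0.42 0 0 0 0.51" --pt "-0.87 -0.38 0 0 0 0.51" --jaw 0.6

```text
t: 1.1
ee_pos: [282.8, 450.9, 231.3]
tcp_rot: [0.854, 3.023, 0.0]
force: [0.6, 0.7, 1.0]
width: 51.2
grip_force: 0.0
```

>>> carry_out --pt "-0.89 -0.35 0 0 0 0.51" --pt "-0.9 -0.31 0 0 0 0.51" --pt "-0.91 -0.27 0 0 0 0.51" --pt "-0.92 -0.24 0 0 0 0.51" --pt "-0.93 -0.2 0 0 0 0.51" --pt "-0.94 -0.16 0 0 0 0.51" --pt "-0.94 -0.12 0 0 0 0.51" --pt "-0.95 -0.08 0 0 0 0.51"

```text
t: 2.1
ee_pos: [421.0, 269.1, 231.3]
tcp_rot: [1.334, 2.844, 0.0]
force: [0.4, 0.6, 0.9]
width: 51.2
grip_force: 0.0
```

>>> carry_out --pt "-0.75 -0.52 0.1 0 0 0.46" --pt "-0.77 -0.49 0.1 0 0 0.46" --pt "-0.79 -0.46 0.1 0 0 0.46" --pt "-0.8 -0.43 0.1 0 0 0.46" --pt "-0.82 -0.4 0.1 0 0 0.46" --pt "-0.83 -0.37 0.2 0 0 0.46" --pt "-0.85 -0.34 0.2 0 0 0.46" --pt "-0.86 -0.31 0.2 0 0 0.46"

```text
t: 3.1
ee_pos: [440.3, 50.7, 197.8]
tcp_rot: [1.737, 2.618, -0.0]
force: [1.0, 0.9, 0.4]
width: 51.1
grip_force: 0.0
```

>>> carry_out --pt "-0.87 -0.28 0.2 0 0 0.46" --pt "-0.88 -0.24 0.2 0 0 0.46" --pt "-0.89 -0.21 0.2 0 0 0.46" --pt "-0.9 -0.18 0.2 0 0 0.46" --pt "-0.9 -0.15 0.2 0 0 0.46" --pt "-0.91 -0.11 0.2 0 0 0.46" --pt "-0.91 -0.08 0.2 0 0 0.46" --pt "-0.91 -0.05 0.2 0 0 0.46"

```text
t: 4.1
ee_pos: [460.8, -167.7, 149.9]
tcp_rot: [2.101, 2.335, -0.001]
force: [0.2, 0.7, 0.7]
width: 50.8
grip_force: 0.0
```

>>> carry_out --pt "-0.91 -0.01 0.2 0 0 0.46" --pt "-0.91 0.02 0.2 0 0 0.46" --pt "-0.91 0.05 0.2 0 0 0.46" --pt "0 0 0 0 0 0" --pt "0 0 0 0 0 0"

```text
t: 4.72
ee_pos: [468.1, -247.3, 132.0]
tcp_rot: [-2.224, -2.218, 0.0]
force: [-0.4, -0.2, 0.6]
width: 51.0
grip_force: 0.0
```

```bash
python3 - <<'E'
from h import *
d=grab('wrist','w1'); c=np.load('pics/w1.npz');s=robot.read_state()
print(s['t'],s['ee_pos'],c['T'].round(3),R.from_rotvec(s['tcp_rot']).as_matrix().round(3))
b=grab('top','t1')
plan(([470,-248,4],rot(0)))
for p in [(469.6,-181,14),(469.6,-284,14),(469.6,-107,24)]: print(proj('w1',p))
E
```

```text
4.775 [ 468.35686949 -246.66065618  132.07195   ] [[ 1.00000e+00 -2.00000e-03 -3.00000e-03  4.68336e+02]
 [-3.00000e-03 -9.60000e-01 -2.79000e-01 -1.76995e+02]
 [-2.00000e-03  2.79000e-01 -9.60000e-01  2.74727e+02]
 [ 0.00000e+00  0.00000e+00  0.00000e+00  1.00000e+00]] [[ 0.002  1.    -0.   ]
 [ 1.    -0.002  0.001]
 [ 0.001 -0.    -1.   ]]
WP [ 470. -248.    4.]
[[-0.01,0.01,0.85,-0.0,-0.0,-0.0],[-0.01,0.01,0.85,-0.0,-0.0,-0.0],[-0.01,0.01,0.85,-0.0,-0.0,-0.0],[-0.01,0.01,0.85,-0.0,-0.0,-0.0],[-0.01,0.01,0.85,-0.0,-0.0,-0.0]]
[255.9 114.1]
[256.  219.4]
[255.8  19.7]
```

View pics/w1.png

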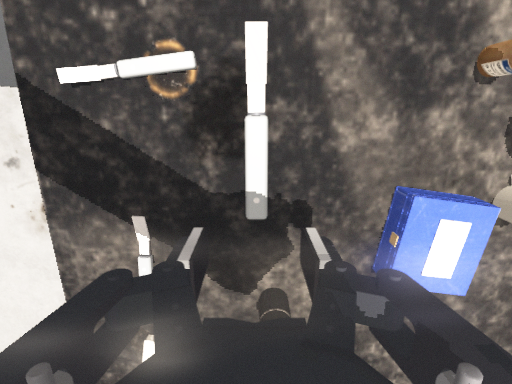

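The wrist view shows the bar's tip at (256,21) and its sleeve at (256,115–219). Both match the projections within 1.5 px, so the grasp is set 14 mm out from the sleeve centre. Next I descend and grip.

>>> carry_out --pt "0 0.02 0.9 0 0 0" --pt "0 0.02 0.9 0 0 0" --pt "0 0.01 0.9 0 0 0" --pt "0 0 0.9 0 0 0" --pt "0 0 0.65 0 0 0" --pt "0 0 0 0 0 0" --pt "0 0 0 0 0 0"

```text
t: 5.7
ee_pos: [470.6, -247.7, 5.6]
tcp_rot: [2.223, 2.218, 0.001]
force: [-0.4, -0.0, -0.1]
width: 51.1
grip_force: 0.0
```

>>> carry_out --pt "0 0 0 0 0 0" --pt "0 0 0 0 0 0" --pt "0 0 0 0 0 0" --pt "0 0 0 0 0 0" --jaw 0 --grip_force 110

```text
t: 6.2
ee_pos: [470.7, -247.8, 6.2]
tcp_rot: [2.224, 2.218, 0.002]
force: [-1.5, 1.6, 6.2]
width: 18.8
grip_force: 107.8
```

>>> carry_out --pt "0 0 -0.5 0 0 0" --pt "0 0 -1 0 0 0" --pt "0 0 -1 0 0 0" --pt "0 0 -1 0 0 0" --pt "0 0 -1 0 0 0" --pt "0 0 0 0 0 0" --pt "0 0 0 0 0 0"

```text
t: 7.08
ee_pos: [469.1, -246.8, 139.1]
tcp_rot: [-2.224, -2.217, 0.0]
force: [-0.8, 0.5, -1.9]
width: 18.3
grip_force: 108.4
```

```bash
python3 - <<'E'
from h import *
d=grab('wrist','w2');s=robot.read_state();print(s['ee_pos'],s['width'],s['grip_force'],s['force'])
p=np.array(s['ee_pos']);dz=p[2]-5.9
for q in [(469.6,-181,14+dz),(469.6,-284,14+dz),(469.6,-107,24+dz)]: print(proj('w2',q))
E
```

```text
[ 468.73756478 -246.65128728  138.59539202] 18.313225152835663 108.379647731781 [-0.3545784  -0.35017166 -2.05222982]
[255.  119.3]
[255.3 302.7]
[254.7 -82.8]
```

View pics/w2.png

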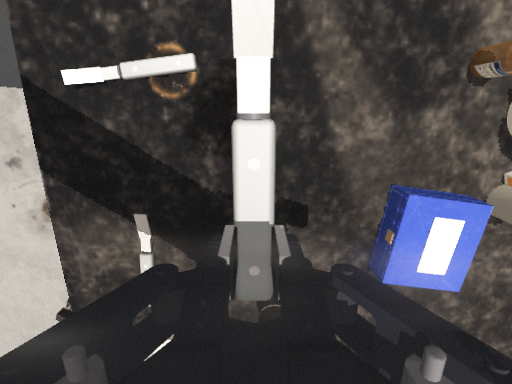

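The bar is held square in the pads, with its butt at (254,301) and sleeve start at (254,118), both within 2 px of prediction. I'll plan the transit to a point outside the notch.

```bash
cat >> h.py <<'E'
B=np.array([557,114.6]); D=np.array([-.716,-.698]); YB=-45.7
TIP=np.array([139.5,-.5,-17.5])
def hand(r,z,pitch=-20):   # TCP pose that puts the blade tip at radius r, height z
    Q=rot(YB,pitch); return np.r_[B+D*r,z]-Q.apply(TIP),Q
def tipnow():
    s=robot.read_state(); t=np.array(s['ee_pos'])+R.from_rotvec(s['tcp_rot']).apply(TIP)
    v=t[:2]-B; print('t',round(s['t'],2),'tip r',(v@D).round(1),'lat',(v@[D[1],-D[0]]).round(1),'z',t[2].round(1),'F',np.round(s['force'],1),'w',round(s['width'],1))
E
python3 - <<'E'
from h import *
tipnow(); plan(hand(115,95),hand(72,70)); print(hand(72,70)[0])
E
```

```text
t 7.12 tip r 218.0 lat -97.1 z 156.2 F [-0.4 -0.4 -2.1] w 18.3
WP [376.9 -61.8 126.3]
[[0.56,-0.28,0.04,0.15,-0.38,0.89],[0.54,-0.32,0.03,0.15,-0.38,0.89],[0.52,-0.36,0.01,0.15,-0.38,0.89],[0.49,-0.39,0.0,0.15,-0.38,0.89],[0.46,-0.43,-0.01,0.15,-0.38,0.89],[0.43,-0.46,-0.01,0.15,-0.38,0.89],[0.39,-0.49,-0.02,0.15,-0.38,0.89],[0.36,-0.51,-0.02,0.15,-0.38,0.89]]
[[0.32,-0.54,-0.03,0.15,-0.38,0.89],[0.28,-0.56,-0.03,0.15,-0.38,0.89],[0.24,-0.58,-0.03,0.15,-0.38,0.89]]
WP [407.7 -31.7 101.3]
[[0.82,0.0,0.15,0.0,0.0,0.0],[0.82,0.0,0.15,0.0,0.0,0.0]]
[407.69543465 -31.7473568  101.26718913]
```

>>> carry_out --pt "0.56 -0.28 0.04 0.15 -0.38 0.89" --pt "0.54 -0.32 0.03 0.15 -0.38 0.89" --pt "0.52 -0.36 0.01 0.15 -0.38 0.89" --pt "0.49 -0.39 0 0.15 -0.38 0.89" --pt "0.46 -0.43 -0.01 0.15 -0.38 0.89" --pt "0.43 -0.46 -0.01 0.15 -0.38 0.89" --pt "0.39 -0.49 -0.02 0.15 -0.38 0.89" --pt "0.36 -0.51 -0.02 0.15 -0.38 0.89"

```text
t: 8.12
ee_pos: [401.2, -112.0, 129.2]
tcp_rot: [2.654, 1.437, -0.364]
force: [0.4, 0.7, -2.5]
width: 18.3
grip_force: 108.3
```

>>> carry_out --pt "0.32 -0.54 -0.03 0.15 -0.38 0.89" --pt "0.28 -0.56 -0.03 0.15 -0.38 0.89" --pt "0.24 -0.58 -0.03 0.15 -0.38 0.89" --pt "0 0 0 0 0 0" --pt "0 0 0 0 0 0"

```text
t: 8.75
ee_pos: [377.3, -63.1, 126.2]
tcp_rot: [2.743, 1.122, -0.482]
force: [-0.6, 0.1, -2.1]
width: 18.1
grip_force: 108.3
```

```bash
python3 - <<'E'
from h import *
tipnow(); plan(hand(74,72)); d=grab('wrist','w3')
print(proj('w3',[*(B+D*115),95]),proj('w3',[*(B+D*88),59]),proj('w3',[*B,104]))
E
```

```text
t 8.75 tip r 115.7 lat -0.8 z 94.6 F [-0.6  0.1 -2.1] w 18.1
WP [406.3 -33.1 103.3]
[[0.78,-0.02,0.12,0.05,0.01,0.01],[0.78,-0.02,0.12,0.05,0.01,0.01]]
[249.5 -85. ] [ 249.9 -151.6] [257.8 958. ]
```

View pics/w3.png

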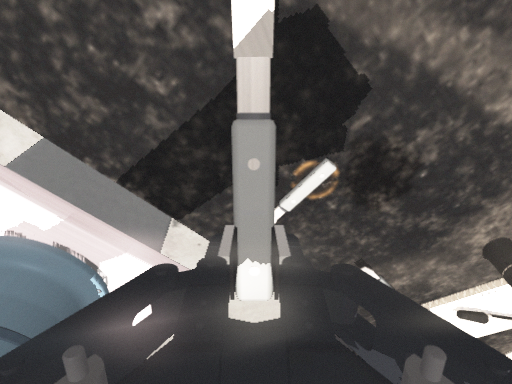

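The wrist view shows the grip unchanged, with the sleeve at (254,118–300). The tip and the bowl are out of view. I go to just outside the lid, over the ledge, and then use touch.

>>> carry_out --pt "0.78 -0.03 0.12 0.05 0 0" --pt "0.78 -0.03 0.12 0.05 0 0" --pt "0 0 0 0 0 0" --pt "0 0 0 0 0 0"

```text
t: 9.3
ee_pos: [405.3, -33.5, 103.9]
tcp_rot: [2.751, 1.12, -0.489]
force: [0.3, -0.2, -1.9]
width: 18.3
grip_force: 108.3
```

```bash
python3 - <<'E'
from h import *
tipnow(); a=grab('top','t2')['frame']; b=grab('scene','s2')['frame']
f=lambda i,x,y,w,h:cv2.resize(i[y:y+h,x:x+w],(400,400),interpolation=cv2.INTER_CUBIC)
cv2.imwrite('pics/c2.png',np.hstack([f(a,200,150,80,80),f(b,210,160,80,80)])[:,:,::-1])
plan(hand(74,62.5))
for n in 't2','s2':print(n,proj(n,[*(B+D*74),70]),proj(n,[*(B+D*88),59]),proj(n,[*B,104]))
E
```

```text
t 9.3 tip r 74.9 lat 0.4 z 72.4 F [ 0.3 -0.2 -1.9] w 18.3
WP [406.3 -33.1  93.8]
[[0.14,0.02,0.31,-0.01,0.01,-0.0]]
t2 [241.3 195.9] [244.3 199. ] [224.8 178.9]
s2 [247.8 193.6] [246.8 198.5] [252.6 174.7]
```

View pics/c2.png

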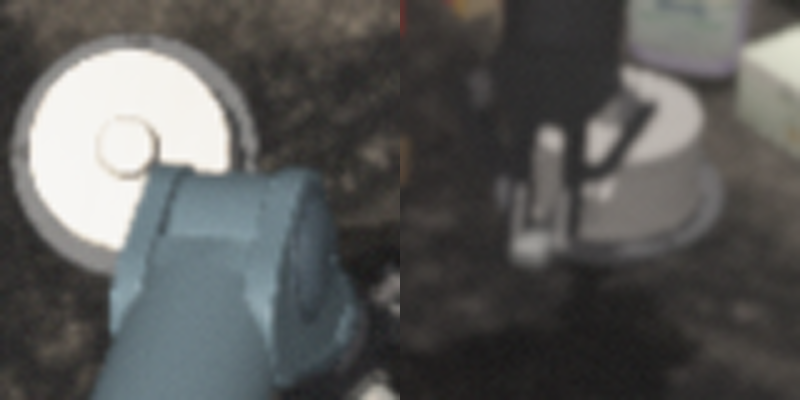

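The views are occluded: the top crop shows the hub at (128,146), and the scene crop shows the bar pointing at the ledge near (560,200). I'll go by touch, lowering the blade onto the ledge.

>>> carry_out --pt "0.06 0.01 0.14 0 0 0" --pt "0.04 0.01 0.1 0 0 0" --pt "0 0 0 0 0 0" --pt "0 0 0 0 0 0"

```text
t: 9.9
ee_pos: [406.7, -32.2, 95.8]
tcp_rot: [2.75, 1.123, -0.487]
force: [-1.0, 0.2, -1.8]
width: 18.3
grip_force: 108.3
```

>>> carry_out --pt "0.01 0 0.04 0 0 0" --pt "0 0 0 0 0 0"

```text
t: 10.15
ee_pos: [406.6, -32.3, 94.5]
tcp_rot: [2.751, 1.123, -0.487]
force: [-0.3, -0.1, -2.3]
width: 18.3
grip_force: 108.3
```

>>> carry_out --pt "0.01 0 0.04 0 0 0" --pt "0 0 0 0 0 0"

```text
t: 10.4
ee_pos: [406.6, -32.4, 93.3]
tcp_rot: [2.751, 1.122, -0.487]
force: [0.0, 0.2, -1.6]
width: 18.4
grip_force: 108.4
```

```bash
python3 - <<'E'
from h import *
tipnow()
E
```

```text
t 10.4 tip r 73.2 lat 0.6 z 61.9 F [ 0.   0.2 -1.6] w 18.4
```

>>> carry_out --pt "0.01 0 0.03 0 0 0" --pt "0 0 0 0 0 0"

```text
t: 10.65
ee_pos: [406.4, -32.5, 92.4]
tcp_rot: [2.751, 1.122, -0.488]
force: [0.4, -1.4, -0.6]
width: 18.3
grip_force: 108.5
```

>>> carry_out --pt "0.01 0 0.03 0 0 0" --pt "0 0 0 0 0 0"

```text
t: 10.9
ee_pos: [406.3, -32.7, 91.5]
tcp_rot: [2.751, 1.122, -0.488]
force: [-1.7, -1.1, 0.3]
width: 18.0
grip_force: 108.6
```

>>> carry_out --pt "0.01 0 0.03 0 0 0" --pt "0 0 0 0 0 0"

```text
t: 11.15
ee_pos: [406.1, -32.8, 90.5]
tcp_rot: [2.751, 1.122, -0.488]
force: [-1.6, -1.2, 2.0]
width: 18.3
grip_force: 108.6
```

Contact came at model tip z ≈ 61.2, as predicted. Next I raise 1.5 mm and slide inward.

>>> carry_out --pt "-0.02 0 -0.05 0 0 0" --pt "0.12 0 -0.04 0 0 0" --pt "0.12 0 -0.04 0 0 0" --pt "0 0 0 0 0 0"

```text
t: 11.65
ee_pos: [412.7, -26.4, 91.8]
tcp_rot: [2.75, 1.124, -0.485]
force: [-1.0, -0.3, 0.1]
width: 18.1
grip_force: 108.6
```

>>> carry_out --pt "0.09 0 -0.035 0 0 0" --pt "0.09 0 -0.035 0 0 0" --pt "0 0 0 0 0 0"

```text
t: 12.02
ee_pos: [416.3, -22.9, 92.0]
tcp_rot: [2.751, 1.123, -0.486]
force: [-1.2, -0.3, 0.9]
width: 18.0
grip_force: 108.6
```

```bash
python3 - <<'E'
from h import *
tipnow()
E
```

```text
t 12.03 tip r 59.6 lat 0.6 z 60.6 F [-1.2 -0.3  0.9] w 18.0
```

>>> carry_out --pt "0.06 0 -0.025 0 0 0" --pt "0.06 0 -0.025 0 0 0" --pt "0 0 0 0 0 0"

```text
t: 12.4
ee_pos: [419.0, -20.2, 92.2]
tcp_rot: [2.751, 1.123, -0.487]
force: [-0.2, -0.9, -0.2]
width: 18.2
grip_force: 108.6
```

>>> carry_out --pt "0.06 0 -0.025 0 0 0" --pt "0 0 0 0 0 0"

```text
t: 12.65
ee_pos: [420.4, -18.8, 92.2]
tcp_rot: [2.751, 1.123, -0.487]
force: [-0.5, -1.0, 1.5]
width: 18.1
grip_force: 108.6
```

>>> carry_out --pt "0.06 0 -0.025 0 0 0" --pt "0 0 0 0 0 0"

```text
t: 12.9
ee_pos: [421.8, -17.4, 92.4]
tcp_rot: [2.751, 1.123, -0.487]
force: [-1.7, -1.0, 1.0]
width: 18.4
grip_force: 108.6
```

```bash
python3 - <<'E'
from h import *
tipnow()
E
```

```text
t 12.9 tip r 51.9 lat 0.7 z 61.0 F [-1.7 -1.   1. ] w 18.4
```

```bash
cat >> h.py <<'E'
def lever(dth):
    s=robot.read_state(); Q=R.from_rotvec(s['tcp_rot']); c=Q.inv().apply(np.r_[B+D*88,59]-np.array(s['ee_pos']))
    d=R.from_rotvec([0,dth,0]); print('c',c.round(1),'row',((c-d.apply(c))/30).round(3),dth/.08)
E
python3 - <<'E'
from h import *
tipnow(); lever(.04)
E
```

```text
t 12.9 tip r 51.9 lat 0.7 z 61.0 F [-1.7 -1.   1. ] w 18.4
c [ 1.063e+02  1.000e-01 -3.300e+00] row [0.007 0.    0.142] 0.5
```

>>> carry_out --pt "-0.03 0 0.15 0 0.5 0" --pt "0.007 0 0.142 0 0.5 0" --pt "0 0 0 0 0 0"

```text
t: 13.28
ee_pos: [419.8, -19.6, 84.4]
tcp_rot: [2.794, 1.139, -0.377]
force: [0.7, 0.4, -1.8]
width: 18.1
grip_force: 108.6
```

>>> carry_out --pt "0.007 0 0.142 0 0.5 0" --pt "0.004 0 0.071 0 0.25 0" --pt "0 0 0 0 0 0"

```text
t: 13.65
ee_pos: [419.6, -20.2, 78.6]
tcp_rot: [2.822, 1.153, -0.295]
force: [1.8, 1.8, 3.5]
width: 18.1
grip_force: 109.1
```

```bash
python3 - <<'E'
from h import *
tipnow(); lever(.04)
E
```

```text
t 13.65 tip r 52.4 lat 0.3 z 66.9 F [1.8 1.8 3.5] w 18.1
c [106.3  -0.3  -2.4] row [0.006 0.    0.142] 0.5
```

>>> carry_out --pt "0.006 0 0.142 0 0.5 0" --pt "0.003 0 0.071 0 0.25 0" --pt "0 0 0 0 0 0"

```text
t: 14.02
ee_pos: [419.5, -20.8, 73.3]
tcp_rot: [2.85, 1.165, -0.212]
force: [0.1, 3.6, 13.8]
width: 18.1
grip_force: 110.3
```

>>> carry_out --pt "0.006 0 0.142 0 0.5 0" --pt "0.003 0 0.071 0 0.25 0" --pt "0 0 0 0 0 0"

```text
t: 14.4
ee_pos: [419.3, -21.2, 67.7]
tcp_rot: [2.876, 1.176, -0.128]
force: [-2.8, 3.5, 23.4]
width: 18.1
grip_force: 111.5
```

```bash
python3 - <<'E'
from h import *
tipnow(); lever(.04)
E
```

```text
t 14.4 tip r 52.9 lat -0.1 z 72.9 F [-2.8  3.5 23.4] w 18.1
c [105.8  -0.7  -0.6] row [0.004 0.    0.141] 0.5
```

>>> carry_out --pt "0.004 0 0.142 0 0.5 0" --pt "0 0 0 0 0 0"

```text
t: 14.65
ee_pos: [418.9, -21.2, 63.4]
tcp_rot: [2.894, 1.182, -0.07]
force: [-3.4, 3.4, 24.8]
width: 18.2
grip_force: 111.6
```

```bash
python3 - <<'E'
from h import *
s=robot.read_state(); tipnow(); print(s['ft_torque'],R.from_rotvec(s['tcp_rot']).as_matrix().round(3))
b=grab('scene','s3')['frame']
cv2.imwrite('pics/c3.png',cv2.resize(b[150:230,200:300],(800,640-40),interpolation=cv2.INTER_CUBIC)[:,:,::-1])
E
```

```text
t 14.65 tip r 53.5 lat -0.0 z 74.3 F [-3.4  3.4 24.8] w 18.2
[0.50416145 1.26641769 0.03126155] [[ 0.713  0.7   -0.036]
 [ 0.699 -0.714 -0.031]
 [-0.047 -0.003 -0.999]]
```

View pics/c3.png

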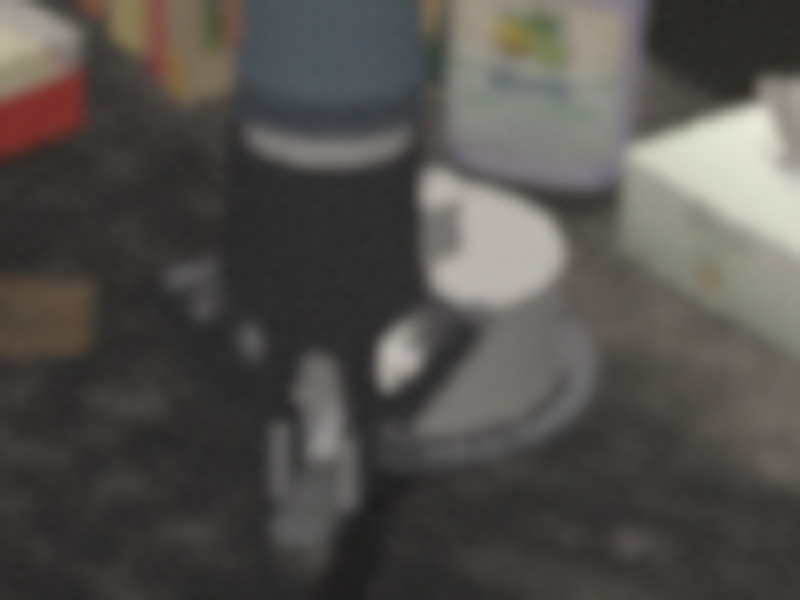

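The scene crop shows the bar in the hand at (325,430), pointing at the bowl near (400,360). The lid edge is hidden behind the gripper. I'll check by code whether the bar pivoted in the pads.

```bash
python3 - <<'E'
from h import *
d=grab('wrist','w4')['frame']; g=cv2.cvtColor(d,cv2.COLOR_RGB2GRAY); 
for n in ('w2','w3'):
    a=cv2.imread(f'pics/{n}.png',0)
    for y0,y1 in ((42,72),(104,132)):
        m=cv2.matchTemplate(cv2.Canny(g[max(0,y0-30):y1+30,210:296],40,120),cv2.Canny(a[y0:y1,225:283],40,120),cv2.TM_CCORR_NORMED)
        _,v,_,l=cv2.minMaxLoc(m); print(n,y0,'shift',l[0]-15,l[1]-(y0-max(0,y0-30)),round(v,2))
for y in (20,45,65,90,118,140,180,210):
    print(y,[ (np.where(np.abs(np.diff(i[y,200:310].astype(int)))>18)[0]+200).tolist() for i in (cv2.imread('pics/w2.png',0),cv2.imread('pics/w3.png',0),g)])
print('col254', [ (np.where(np.abs(np.diff(i[0:330,246].astype(int)))>15)[0]).tolist() for i in (cv2.imread('pics/w3.png',0),g)])
E
```

```text
w2 42 shift -1 1 0.73
w2 104 shift 0 0 0.7
w3 42 shift -1 1 0.46
w3 104 shift 0 1 0.62
20 [[230, 231, 232, 273, 274], [230, 231, 258, 272, 273, 274, 277], [212, 213, 285, 286, 287, 290, 292, 295, 297]]
45 [[232, 233, 272, 273], [232, 236, 237, 272, 273], [231, 232, 271, 272]]
65 [[235, 236, 269, 270], [235, 236, 268, 269, 270], [234, 235, 236, 268, 269]]
90 [[235, 236, 237, 268, 269, 270], [235, 236, 237, 268, 269, 270], [235, 236, 268, 269]]
118 [[236, 237, 269, 270], [235, 236, 269, 270], [235, 236, 268, 269]]
140 [[230, 231, 232, 233, 273, 274, 275], [230, 231, 232, 274, 275], [230, 231, 232, 233, 272, 273, 274, 275]]
180 [[231, 232, 233, 234, 272, 273, 274, 275], [231, 232, 273, 274, 275, 300, 301, 302, 304, 305], [231, 232, 233, 234, 272, 273, 274]]
210 [[232, 233, 234, 235, 272, 273, 274], [232, 233, 273, 274, 281, 282, 283, 284, 285, 286, 287, 289, 290, 291], [232, 233, 234, 235, 245, 246, 247, 273, 274]]
col254 [[33, 34, 56, 111, 112, 113, 118, 119, 258, 259, 320, 321], [112, 119, 120, 121, 209, 210, 211, 301, 302]]
```

```bash
python3 - <<'E'
from h import *
I=lambda n:cv2.imread(f'pics/{n}.png',0).astype(np.float32)
a=I('s0')
def sh(n,x0,x1,y0,y1):
    b=I(n); W=np.eye(2,3,dtype=np.float32)
    cc,W=cv2.findTransformECC(a[y0:y1,x0:x1],b[y0-0:y1,x0:x1],W,cv2.MOTION_TRANSLATION,(3,200,1e-6)); return W[:,2].round(2),round(cc,3)
print('s3 lid edge',sh('s3',262,274,172,190),'foot',sh('s3',262,278,190,208))
for n in('s0','s3'):
  for x in (262,265,268): print(n,x,I(n)[168:200,x].astype(int).tolist())
print(proj('s0',[*(B+[0,0]),74]),proj('s0',[*(B-D*64),74]))
E
```

```text
s3 lid edge (array([0.22, 0.16], dtype=float32), 0.985) foot (array([0.25, 0.22], dtype=float32), 0.983)
s0 262 [125, 121, 121, 121, 114, 98, 100, 134, 165, 178, 180, 181, 180, 180, 180, 179, 179, 180, 180, 180, 180, 175, 160, 136, 116, 110, 110, 111, 112, 112, 111, 111]
s0 265 [127, 125, 124, 123, 121, 108, 87, 86, 120, 155, 174, 180, 180, 180, 180, 179, 179, 180, 180, 178, 171, 154, 131, 113, 110, 107, 108, 107, 107, 107, 108, 108]
s0 268 [126, 126, 125, 125, 123, 116, 97, 72, 62, 81, 115, 145, 162, 171, 175, 177, 175, 171, 162, 146, 126, 110, 105, 102, 102, 101, 102, 101, 102, 100, 101, 101]
s3 262 [127, 122, 123, 122, 116, 100, 95, 126, 159, 177, 182, 183, 183, 182, 182, 181, 181, 182, 183, 182, 179, 171, 149, 123, 109, 108, 109, 112, 112, 114, 113, 112]
s3 265 [129, 128, 125, 125, 122, 110, 86, 78, 112, 149, 172, 181, 182, 183, 182, 182, 181, 182, 181, 180, 169, 149, 123, 111, 109, 108, 108, 109, 110, 110, 109, 109]
s3 268 [128, 128, 126, 126, 125, 117, 99, 73, 61, 78, 113, 147, 166, 175, 177, 179, 178, 174, 163, 147, 126, 111, 106, 103, 102, 102, 104, 103, 103, 103, 104, 103]
[252.4 181.9] [256.  173.3]
```

>>> carry_out --pt "0.002 0 0.142 0 0.5 0" --pt "0 0 0 0 0 0"

```text
t: 15.0
ee_pos: [415.3, -23.2, 56.5]
tcp_rot: [2.907, 1.184, -0.019]
force: [-1.0, -1.6, -1.0]
width: 18.5
grip_force: 108.5
```

>>> carry_out --pt "0 0 0.142 0 0.5 0" --pt "0 0 0 0 0 0"

```text
t: 15.25
ee_pos: [414.9, -23.1, 51.8]
tcp_rot: [-2.898, -1.18, -0.037]
force: [-0.9, -1.7, -0.5]
width: 18.4
grip_force: 108.5
```

```bash
python3 - <<'E'
from h import *
s=robot.read_state(); tipnow(); lever(.04)
g=cv2.cvtColor(grab('wrist','w5')['frame'],cv2.COLOR_RGB2GRAY)
for y in (10,20,45,65,90,140,210): print(y,(np.where(np.abs(np.diff(g[y,200:310].astype(int)))>18)[0]+200).tolist())
grab('scene','s4')
I=lambda n:cv2.imread(f'pics/{n}.png',0).astype(np.float32)
for x in (262,265): print(x,I('s4')[168:200,x].astype(int).tolist())
E
```

```text
t 15.25 tip r 58.9 lat 1.2 z 73.0 F [-0.9 -1.7 -0.5] w 18.4
c [110.1   0.7  -4.3] row [0.009 0.    0.147] 0.5
10 [214, 289, 290, 301, 304, 305, 306]
20 [216, 217, 230, 231, 232, 273, 274, 287, 288, 290]
45 [232, 233, 272, 273]
65 [235, 236, 269, 270]
90 [235, 236, 269, 270]
140 [230, 231, 232, 233, 273, 274, 275]
210 [232, 233, 234, 272, 273, 274]
262 [128, 123, 123, 123, 117, 105, 109, 142, 170, 180, 182, 183, 183, 182, 182, 182, 182, 182, 182, 180, 170, 148, 124, 112, 111, 111, 111, 112, 113, 113, 114, 115]
265 [130, 128, 126, 126, 122, 110, 87, 87, 121, 155, 174, 180, 182, 183, 181, 182, 182, 182, 179, 169, 148, 123, 113, 115, 117, 114, 110, 110, 110, 109, 111, 109]
```

The force collapsed from 25 N to 0 and the lid's near edge in the scene view moved up 1.5–2 px, so it has snapped loose. One more small stroke, then I withdraw.

>>> carry_out --pt "0.06 0 0.146 0 0.5 0" --pt "0.03 0 0.146 0 0.5 0" --pt "0 0 0 0 0 0"

```text
t: 15.72
ee_pos: [416.3, -21.4, 43.0]
tcp_rot: [-2.867, -1.167, -0.149]
force: [-3.1, -3.2, -1.7]
width: 18.3
grip_force: 108.6
```

```bash
python3 - <<'E'
from h import *
tipnow(); lever(-.08)
grab('scene','s5')
I=lambda n:cv2.imread(f'pics/{n}.png',0).astype(np.float32)
for x in (262,265): print(x,I('s5')[168:200,x].astype(int).tolist())
E
```

```text
t 15.72 tip r 58.8 lat 1.3 z 75.1 F [-3.1 -3.2 -1.7] w 18.3
c [108.7   0.8  -4.6] row [-0.001  0.    -0.29 ] -1.0
262 [128, 124, 123, 124, 117, 102, 101, 137, 168, 180, 182, 182, 183, 182, 182, 181, 182, 182, 182, 174, 157, 130, 110, 107, 109, 111, 111, 113, 113, 115, 115, 113]
265 [130, 127, 126, 126, 123, 110, 88, 87, 121, 157, 176, 182, 183, 183, 182, 182, 182, 181, 172, 154, 129, 111, 107, 113, 118, 113, 111, 108, 110, 110, 111, 110]
```

>>> carry_out --pt "0 0 -0.29 0 -1 0" --pt "0 0 -0.29 0 -1 0" --pt "0 0 -0.29 0 -1 0" --pt "0 0 -0.29 0 -1 0" --pt "0 0 -0.28 0 -0.9 0" --pt "0 0 0 0 0 0"

```text
t: 16.52
ee_pos: [422.4, -16.8, 87.0]
tcp_rot: [2.783, 1.142, -0.394]
force: [-0.2, 0.2, -0.8]
width: 18.2
grip_force: 108.5
```

```bash
python3 - <<'E'
from h import *
tipnow(); s=robot.read_state(); Q=R.from_rotvec(s['tcp_rot']); print(np.rad2deg(np.arcsin(Q.as_matrix()[2,0])), (Q.inv().apply(np.r_[D,0])).round(3))
E
```

```text
t 16.52 tip r 49.2 lat 1.3 z 65.0 F [-0.2  0.2 -0.8] w 18.2
-16.153858846833142 [-0.96  -0.007  0.278]
```

>>> carry_out --pt "-0.4 0 0.12 0 0 0" --pt "-0.6 0 0.17 0 0 0" --pt "-0.6 0 0.15 0 0 0" --pt "-0.6 0 0.1 0 0 0" --pt "-0.3 0 -0.1 0 0 0"

```text
t: 17.15
ee_pos: [364.1, -72.9, 95.0]
tcp_rot: [2.79, 1.134, -0.398]
force: [0.6, 0.1, -1.3]
width: 18.2
grip_force: 108.4
```

```bash
python3 - <<'E'
from h import *
tipnow(); plan(([470,-248,70],rot(0)),([470,-248,8],rot(0)))
grab('scene','s6')
I=lambda n:cv2.imread(f'pics/{n}.png',0).astype(np.float32)
for x in (262,265): print(x,I('s6')[168:200,x].astype(int).tolist())
E
```

```text
t 17.15 tip r 130.2 lat 0.8 z 72.8 F [ 0.6  0.1 -1.3] w 18.2
WP [ 470. -248.   70.]
[[-0.11,0.6,0.11,-0.13,0.3,-0.9],[-0.16,0.59,0.11,-0.13,0.3,-0.9],[-0.2,0.58,0.11,-0.13,0.3,-0.9],[-0.25,0.56,0.12,-0.13,0.3,-0.9],[-0.29,0.54,0.11,-0.13,0.3,-0.9],[-0.33,0.52,0.11,-0.13,0.3,-0.9],[-0.37,0.49,0.11,-0.13,0.3,-0.9],[-0.41,0.46,0.1,-0.13,0.3,-0.9]]
[[-0.44,0.43,0.1,-0.13,0.3,-0.9],[-0.47,0.4,0.09,-0.13,0.3,-0.9],[-0.5,0.36,0.08,-0.13,0.3,-0.9]]
WP [ 470. -248.    8.]
[[0.0,0.0,0.69,0.0,0.0,0.0],[0.0,0.0,0.69,0.0,0.0,0.0],[0.0,0.0,0.69,0.0,0.0,0.0]]
262 [127, 122, 122, 122, 116, 111, 130, 161, 177, 181, 182, 181, 182, 182, 182, 181, 181, 182, 182, 181, 178, 165, 140, 119, 111, 110, 112, 111, 112, 113, 113, 112]
265 [129, 126, 124, 123, 121, 110, 92, 101, 138, 167, 178, 182, 182, 182, 181, 181, 181, 181, 181, 175, 161, 135, 117, 115, 116, 112, 109, 109, 108, 108, 109, 108]
```

The lid stays about 0.7 px raised, so it is loose. Now I return the bar to its place.

>>> carry_out --pt "-0.11 0.6 0.11 -0.13 0.3 -0.9" --pt "-0.16 0.59 0.11 -0.13 0.3 -0.9" --pt "-0.2 0.58 0.11 -0.13 0.3 -0.9" --pt "-0.25 0.56 0.12 -0.13 0.3 -0.9" --pt "-0.29 0.54 0.11 -0.13 0.3 -0.9" --pt "-0.33 0.52 0.11 -0.13 0.3 -0.9" --pt "-0.37 0.49 0.11 -0.13 0.3 -0.9" --pt "-0.41 0.46 0.1 -0.13 0.3 -0.9"

```text
t: 18.2
ee_pos: [444.8, -198.8, 77.8]
tcp_rot: [2.417, 1.954, -0.114]
force: [0.0, -0.5, -1.0]
width: 18.1
grip_force: 108.4
```

>>> carry_out --pt "-0.44 0.43 0.1 -0.13 0.3 -0.9" --pt "-0.47 0.4 0.09 -0.13 0.3 -0.9" --pt "-0.5 0.36 0.08 -0.13 0.3 -0.9" --pt "0 0 0.7 0 0 0" --pt "0 0 0.7 0 0 0" --pt "0 0 0.3 0 0 0" --pt "0 0 0 0 0 0" --pt "0 0 0 0 0 0"

```text
t: 19.2
ee_pos: [473.5, -246.1, 20.4]
tcp_rot: [2.217, 2.222, -0.003]
force: [-0.6, -0.2, -1.5]
width: 17.9
grip_force: 108.4
```

```bash
python3 - <<'E'
from h import *
plan(([470,-248,5.5],rot(0)))
E
```

```text
WP [ 470.  -248.     5.5]
[[-0.06,-0.12,0.5,0.01,0.04,0.03]]
```

>>> carry_out --pt "0 0 0.25 0 0.04 0" --pt "0 0 0.17 0 0 0" --pt "0 0 0.06 0 0 0" --pt "0 0 0 0 0 0"

```text
t: 19.7
ee_pos: [472.9, -245.9, 6.3]
tcp_rot: [-2.219, -2.222, -0.001]
force: [-1.0, 1.0, 4.0]
width: 17.6
grip_force: 109.2
```

>>> carry_out --pt "0 0 0.03 0 0 0" --pt "0 0 0 0 0 0"

```text
t: 19.95
ee_pos: [472.9, -245.9, 6.2]
tcp_rot: [-2.218, -2.222, -0.003]
force: [-3.6, 1.6, 11.4]
width: 18.3
grip_force: 110.1
```

>>> carry_out --pt "0 0 0 0 0 0" --pt "0 0 0 0 0 0" --pt "0 0 0 0 0 0" --pt "0 0 0 0 0 0" --jaw 0.6

```text
t: 20.45
ee_pos: [472.9, -246.0, 4.6]
tcp_rot: [-2.219, -2.223, -0.0]
force: [0.2, 0.5, -0.9]
width: 51.2
grip_force: 0.0
```

>>> carry_out --pt "0 0 -0.5 0 0 0" --pt "0 0 -1 0 0 0" --pt "0 0 -1 0 0 0" --pt "0 0 -1 0 0 0" --pt "0 0 -1 0 0 0" --pt "0 0 -1 0 0 0" --pt "0 0 -1 0 0 0"

```text
t: 21.32
ee_pos: [472.7, -246.3, 201.6]
tcp_rot: [2.22, 2.222, 0.001]
force: [0.6, 0.1, -0.3]
width: 51.3
grip_force: 0.0
```

```bash
python3 - <<'E'
from h import *
b=grab('top','t3')['frame']; grab('wrist','w6')
H=[557.5,114.4]
plan(([*H,210],rot(0)))
g=cv2.cvtColor(b,cv2.COLOR_RGB2GRAY).astype(np.float32)
# free space check of image regions near the bowl
a=np.load('pics/t3.npz')
for n,p in [('lid spot',(430,250,0)),('puck spot',(430,-60,0)),('A',(400,100,0)),('C',(560,-60,0)),('D',(440,0,0))]: print(n,proj('t3',p))
print(px('t3',289/800*512,344*.64,0))
E
```

```text
WP [557.5 114.4 210. ]
[[0.93,0.21,-0.01,0.01,0.0,0.0],[0.93,0.21,-0.01,0.01,0.0,0.0],[0.93,0.21,-0.01,0.01,0.0,0.0],[0.93,0.21,-0.01,0.01,0.0,0.0],[0.93,0.21,-0.01,0.01,0.0,0.0],[0.93,0.21,-0.01,0.01,0.0,0.0],[0.93,0.21,-0.01,0.01,0.0,0.0],[0.93,0.21,-0.01,0.01,0.0,0.0]]
[[0.93,0.21,-0.01,0.01,0.0,0.0],[0.93,0.21,-0.01,0.01,0.0,0.0],[0.93,0.21,-0.01,0.01,0.0,0.0],[0.93,0.21,-0.02,0.01,0.0,0.0],[0.93,0.21,-0.02,0.01,0.0,0.0]]
lid spot [187.  218.1]
puck spot [277.7 218.1]
A [230.8 227. ]
C [277.6 180.2]
D [260.1 215.2]
[423.1 256.9   0. ]
```

```bash
python3 - <<'E'
from h import *
plan(([557.5,114.4,150],rot(YB)))
E
```

```text
WP [557.5 114.4 150. ]
[[0.93,0.21,0.14,0.01,-0.0,0.77],[0.94,0.15,0.14,0.01,-0.0,0.77],[0.95,0.1,0.14,0.01,-0.0,0.77],[0.95,0.04,0.14,0.01,-0.0,0.77],[0.95,-0.02,0.14,0.01,-0.0,0.77],[0.95,-0.08,0.14,0.01,-0.0,0.77],[0.94,-0.14,0.14,0.01,-0.0,0.77],[0.93,-0.2,0.14,0.01,-0.0,0.77]]
[[0.92,-0.25,0.14,0.01,-0.0,0.77],[0.9,-0.31,0.14,0.01,-0.0,0.77],[0.88,-0.36,0.14,0.01,-0.0,0.77],[0.86,-0.42,0.14,0.01,-0.0,0.77],[0.83,-0.47,0.14,0.01,-0.0,0.77]]
```

>>> carry_out --pt "0.93 0.21 0.14 0.01 0 0.77" --pt "0.94 0.15 0.14 0.01 0 0.77" --pt "0.95 0.1 0.14 0 0 0.77" --pt "0.95 0.04 0.14 0 0 0.77" --pt "0.95 -0.02 0.14 0 0 0.77" --pt "0.95 -0.08 0.14 0 0 0.77" --pt "0.94 -0.14 0.14 0 0 0.77" --pt "0.93 -0.2 0.14 0 0 0.77"

```text
t: 22.42
ee_pos: [522.7, -22.4, 165.7]
tcp_rot: [-2.695, -1.611, 0.003]
force: [0.5, -0.6, 0.4]
width: 51.2
grip_force: 0.0
```

>>> carry_out --pt "0.92 -0.25 0.14 0 0 0.77" --pt "0.9 -0.31 0.14 0 0 0.77" --pt "0.88 -0.36 0.14 0 0 0.77" --pt "0.86 -0.42 0.14 0 0 0.77" --pt "0.83 -0.47 0.14 0 0 0.77" --pt "0 0 0 0 0 0" --pt "0 0 0 0 0 0"

```text
t: 23.3
ee_pos: [554.3, 115.0, 144.9]
tcp_rot: [-2.911, -1.182, 0.004]
force: [0.4, -1.5, -0.0]
width: 51.2
grip_force: 0.0
```

```bash
python3 - <<'E'
from h import *
plan(([557.5,114.4,81],rot(YB))); grab('wrist','w7')
g=cv2.imread('pics/w7.png')
print(proj('w7',[557.5,114.4,104]),proj('w7',[*(B+D*88),59]))
cv2.imwrite('pics/c7.png',np.hstack([g]))
E
```

```text
WP [557.5 114.4  81. ]
[[0.02,0.03,0.71,-0.0,0.01,-0.01],[0.02,0.03,0.71,-0.0,0.01,-0.01],[0.02,0.03,0.71,-0.0,0.01,-0.01]]
[257.3 210. ] [256.1 280. ]
```

View pics/c7.png

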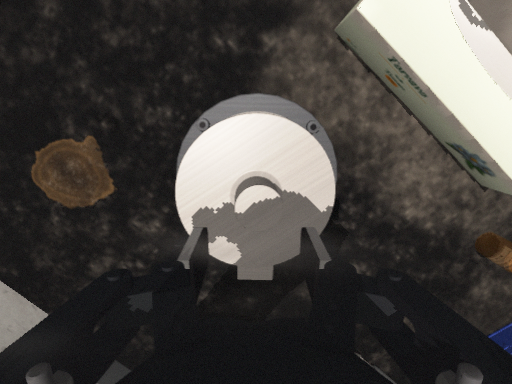

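The hub is centred near (259,208), against a predicted (257,210), and the ledge is at (255,272), in line with the tool. Descend and grip the hub.

>>> carry_out --pt "0.02 0.03 0.7 0 0.01 0" --pt "0.02 0.03 0.7 0 0.01 0" --pt "0.02 0.03 0.65 0 0 0" --pt "0 0 0 0 0 0" --pt "0 0 0 0 0 0"

```text
t: 23.98
ee_pos: [558.3, 115.4, 83.7]
tcp_rot: [-2.91, -1.181, -0.001]
force: [0.0, -0.3, 0.0]
width: 51.0
grip_force: 0.0
```

>>> carry_out --pt "0 0 0 0 0 0" --pt "0 0 0 0 0 0" --pt "0 0 0 0 0 0" --pt "0 0 0 0 0 0" --jaw 0 --grip_force 80

```text
t: 24.48
ee_pos: [558.9, 115.7, 84.9]
tcp_rot: [-2.909, -1.181, -0.003]
force: [-0.1, -0.3, 5.9]
width: 31.8
grip_force: 78.9
```

>>> carry_out --pt "0 0 -0.1 0 0 0" --pt "0 0 -0.2 0 0 0" --pt "0 0 -0.3 0 0 0" --pt "0 0 0 0 0 0"

```text
t: 24.98
ee_pos: [558.3, 115.9, 102.4]
tcp_rot: [-2.909, -1.182, -0.002]
force: [1.4, -0.5, -4.1]
width: 31.9
grip_force: 79.8
```

>>> carry_out --pt "0 0 -0.7 0 0 0" --pt "0 0 -0.8 0 0 0" --pt "0 0 0 0 0 0"

```text
t: 25.35
ee_pos: [560.5, 115.9, 149.7]
tcp_rot: [-2.909, -1.182, -0.01]
force: [0.9, -0.1, -3.5]
width: 31.5
grip_force: 79.9
```

```bash
python3 - <<'E'
from h import *
plan(([560,-70,145],rot(YB)),([560,-70,38],rot(YB)))
E
```

```text
WP [560. -70. 145.]
[[-0.62,0.63,0.02,0.0,-0.01,-0.0],[-0.62,0.63,0.02,0.0,-0.01,-0.0],[-0.62,0.63,0.02,0.0,-0.01,-0.0],[-0.62,0.63,0.02,0.0,-0.01,-0.0],[-0.62,0.63,0.02,0.0,-0.01,-0.0],[-0.62,0.63,0.02,0.0,-0.01,-0.0],[-0.62,0.63,0.02,0.0,-0.01,-0.0]]
WP [560. -70.  38.]
[[0.0,0.0,0.89,0.0,0.0,0.0],[0.0,0.0,0.89,0.0,0.0,0.0],[0.0,0.0,0.89,0.0,0.0,0.0],[0.0,0.0,0.89,0.0,0.0,0.0]]
```

>>> carry_out --pt "-0.4 0.4 0 0 0 0" --pt "-0.62 0.63 0 0 0 0" --pt "-0.62 0.63 0.02 0 0 0" --pt "-0.62 0.63 0.02 0 0 0" --pt "-0.62 0.63 0.02 0 0 0" --pt "-0.62 0.63 0.02 0 0 0" --pt "-0.62 0.63 0.02 0 0 0" --pt "-0.2 0.2 0 0 0 0"

```text
t: 26.35
ee_pos: [554.8, -73.0, 142.5]
tcp_rot: [-2.913, -1.174, 0.005]
force: [0.5, 0.7, -3.5]
width: 31.9
grip_force: 79.9
```

>>> carry_out --pt "0 0 0.9 0 0 0" --pt "0 0 0.9 0 0 0" --pt "0 0 0.9 0 0 0" --pt "0 0 0.6 0 0 0" --pt "0 0 0 0 0 0" --pt "0 0 0 0 0 0"

```text
t: 27.1
ee_pos: [557.6, -69.0, 45.1]
tcp_rot: [-2.91, -1.182, -0.002]
force: [0.3, -0.5, -3.8]
width: 32.0
grip_force: 79.9
```

>>> carry_out --pt "0 0 0.15 0 0 0" --pt "0 0 0.1 0 0 0" --pt "0 0 0 0 0 0"

```text
t: 27.48
ee_pos: [556.5, -68.7, 36.8]
tcp_rot: [-2.909, -1.182, 0.0]
force: [0.9, -0.0, -4.9]
width: 32.1
grip_force: 79.9
```

>>> carry_out --pt "0 0 0.12 0 0 0" --pt "0 0 0.08 0 0 0" --pt "0 0 0 0 0 0"

```text
t: 27.85
ee_pos: [556.3, -68.8, 30.5]
tcp_rot: [-2.909, -1.182, 0.001]
force: [-0.7, -0.7, -4.1]
width: 31.6
grip_force: 79.9
```

>>> carry_out --pt "0 0 0.06 0 0 0" --pt "0 0 0 0 0 0"

```text
t: 28.1
ee_pos: [556.5, -68.8, 28.9]
tcp_rot: [-2.909, -1.182, 0.0]
force: [0.2, 0.0, -3.6]
width: 31.5
grip_force: 79.9
```

>>> carry_out --pt "0 0 0.05 0 0 0" --pt "0 0 0 0 0 0"

```text
t: 28.35
ee_pos: [556.5, -68.7, 27.4]
tcp_rot: [-2.909, -1.182, 0.0]
force: [-0.5, 0.2, -3.2]
width: 31.7
grip_force: 79.9
```

>>> carry_out --pt "0 0 0.05 0 0 0" --pt "0 0 0 0 0 0"

```text
t: 28.6
ee_pos: [556.6, -68.8, 26.7]
tcp_rot: [-2.909, -1.181, -0.0]
force: [-3.5, 0.5, 3.9]
width: 31.2
grip_force: 80.1
```

>>> carry_out --pt "0 0 0.03 0 0 0" --pt "0 0 0 0 0 0"

```text
t: 28.85
ee_pos: [556.5, -68.8, 26.5]
tcp_rot: [-2.908, -1.181, -0.0]
force: [-6.7, 1.4, 9.5]
width: 31.8
grip_force: 81.0
```

>>> carry_out --pt "0 0 0 0 0 0" --pt "0 0 0 0 0 0" --pt "0 0 0 0 0 0" --pt "0 0 0 0 0 0" --jaw 0.65

```text
t: 29.35
ee_pos: [556.8, -68.9, 25.1]
tcp_rot: [-2.909, -1.182, -0.0]
force: [0.3, -0.4, 0.3]
width: 55.4
grip_force: 0.0
```

>>> carry_out --pt "0 0 -0.5 0 0 0" --pt "0 0 -1 0 0 0" --pt "0 0 -1 0 0 0" --pt "0 0 -1 0 0 0" --pt "0 0 -1 0 0 0"

```text
t: 29.98
ee_pos: [556.8, -69.3, 162.1]
tcp_rot: [-2.91, -1.181, -0.002]
force: [0.3, -1.2, 0.2]
width: 55.4
grip_force: 0.0
```

>>> carry_out --pt "0.62 -0.63 0 0 0 0" --pt "0.62 -0.63 0 0 0 0" --pt "0.62 -0.63 0 0 0 0" --pt "0.62 -0.63 0 0 0 0" --pt "0.62 -0.63 0 0 0 0" --pt "0.62 -0.63 0 0 0 0" --pt "0.62 -0.63 0 0 0 0" --pt "0 0 0 0 0 0"

```text
t: 30.98
ee_pos: [557.8, 119.7, 161.1]
tcp_rot: [-2.905, -1.189, -0.002]
force: [-0.4, -0.3, -0.4]
width: 55.6
grip_force: 0.0
```

```bash
python3 - <<'E'
from h import *
b=grab('top','t4')['frame']; w=grab('wrist','w8')['frame']; s=robot.read_state(); print(s['t'],s['ee_pos'])
cv2.imwrite('pics/c8.png',np.hstack([cv2.resize(w,(440,330)),cv2.resize(b[130:250,200:330],(360,330),interpolation=cv2.INTER_CUBIC)])[:,:,::-1])
print(proj('w8',[*B,52])*440/512)
E
```

```text
31.075 [557.85169026 115.67087987 160.97049486]
[219.3125    162.6796875]
```

View pics/c8.png

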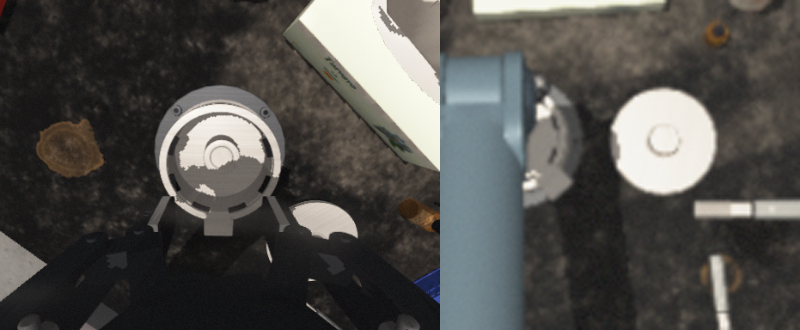

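The left view shows the bowl open with the puck's outline near (222,154) of the 440-wide crop. On the right, the lid lies flat at (665,140), clear of the bowl, and the bar is flat at (750,209). I'll refine the puck position by code.

```bash
python3 - <<'E'
from h import *
g=cv2.imread('pics/w8.png',0)
k=512/440
for u,v in ((222,153),(222,156)): print(px('w8',u*k,v*k,52))
print('rad px', proj('w8',[577,114.6,52])-proj('w8',[557,114.6,52]))
roi=cv2.medianBlur(g[130:235,200:320],3)
c=cv2.HoughCircles(roi,cv2.HOUGH_GRADIENT_ALT,1.5,2,param1=150,param2=.4,minRadius=15,maxRadius=30)
if c is not None:
  for x,y,r in c[0][:8]: print((x+200,y+130,r),px('w8',x+200,y+130,52))
for n,line in(('row',g[165:185:5,225:295:2]),('col',g[140:230:2,250:265:7].T)): print(n); [print(l.tolist()) for l in line]
E
```

```text
[566.9 120.2  52. ]
[564.5 117.8  52. ]
rad px [ 15.  -14.7]
(np.float32(257.0), np.float32(184.0), np.float32(22.905766)) [561.9 117.   52. ]
(np.float32(281.0), np.float32(164.5), np.float32(22.970713)) [590.7 114.2  52. ]
(np.float32(287.0), np.float32(164.5), np.float32(21.452469)) [594.6 110.3  52. ]
(np.float32(242.0), np.float32(155.5), np.float32(22.368116)) [571.6 145.8  52. ]
(np.float32(224.0), np.float32(167.5), np.float32(23.767693)) [551.8 150.   52. ]
(np.float32(228.5), np.float32(197.5), np.float32(23.012047)) [533.3 127.1  52. ]
(np.float32(225.5), np.float32(193.0), np.float32(21.192005)) [534.6 132.2  52. ]
(np.float32(281.0), np.float32(203.5), np.float32(22.514647)) [564.2  86.9  52. ]
row
[231, 231, 232, 233, 231, 233, 232, 234, 170, 100, 100, 149, 234, 245, 244, 242, 240, 236, 235, 238, 234, 198, 102, 82, 133, 228, 228, 228, 227, 228, 226, 228, 227, 228, 227]
[225, 226, 226, 226, 226, 228, 229, 157, 162, 237, 237, 233, 226, 217, 192, 155, 162, 161, 166, 201, 222, 228, 229, 229, 199, 89, 224, 226, 222, 222, 223, 221, 224, 223, 220]
[228, 227, 228, 227, 227, 227
[... 296 characters left out ...]
, 218, 218, 218, 217, 217]
col
[240, 241, 237, 235, 238, 235, 235, 236, 235, 139, 98, 99, 212, 243, 235, 223, 160, 215, 220, 220, 222, 223, 224, 223, 225, 225, 204, 186, 187, 105, 106, 104, 103, 106, 107, 107, 105, 107, 106, 104, 107, 106, 103, 160, 130]
[239, 241, 237, 234, 237, 234, 233, 234, 196, 100, 96, 122, 241, 237, 225, 162, 222, 223, 222, 224, 223, 219, 220, 220, 222, 223, 186, 106, 102, 107, 106, 101, 106, 104, 106, 104, 106, 111, 108, 107, 106, 107, 103, 105, 94]
[237, 240, 234, 231, 235, 234, 230, 231, 233, 145, 90, 91, 215, 234, 226, 218, 168, 217, 219, 220, 223, 220, 219, 223, 189, 104, 103, 99, 103, 102, 100, 105, 108, 103, 105, 108, 105, 109, 105, 109, 108, 108, 102, 106, 87]
```

```bash
python3 - <<'E'
from h import *
plan(([562,117,26],rot(YB)))
E
```

```text
WP [562. 117.  26.]
[[0.03,0.01,0.9,-0.0,-0.0,-0.0],[0.03,0.01,0.9,-0.0,-0.0,-0.0],[0.03,0.01,0.9,-0.0,-0.0,-0.0],[0.03,0.01,0.9,-0.0,-0.0,-0.0],[0.03,0.01,0.9,-0.0,-0.0,-0.0]]
```

>>> carry_out --pt "0.06 0.02 0.9 0 0 0" --pt "0.06 0.02 0.9 0 0 0" --pt "0.03 0.01 0.8 0 0 0" --pt "0 0 0 0 0 0"

```text
t: 31.58
ee_pos: [560.3, 116.1, 80.9]
tcp_rot: [-2.912, -1.178, 0.007]
force: [-0.2, -0.2, -0.5]
width: 55.2
grip_force: 0.0
```

>>> carry_out --pt "0 0 0.5 0 0 0" --pt "0 0 0.5 0 0 0" --pt "0 0 0.5 0 0 0" --pt "0 0 0.3 0 0 0" --pt "0 0 0 0 0 0" --pt "0 0 0 0 0 0"

```text
t: 32.33
ee_pos: [562.4, 118.9, 28.7]
tcp_rot: [-2.909, -1.182, -0.001]
force: [0.2, 0.2, 0.4]
width: 55.7
grip_force: 0.0
```

>>> carry_out --pt "0 0 0.08 0 0 0" --pt "0 0 0 0 0 0" --pt "0 0 0 0 0 0" --pt "0 0 0 0 0 0" --pt "0 0 0 0 0 0" --jaw 0 --grip_force 60

```text
t: 32.95
ee_pos: [563.3, 118.8, 27.4]
tcp_rot: [-2.91, -1.182, -0.004]
force: [-0.6, -0.9, 6.4]
width: 38.1
grip_force: 60.0
```

>>> carry_out --pt "0 0 -0.2 0 0 0" --pt "0 0 -0.6 0 0 0" --pt "0 0 -1 0 0 0" --pt "0 0 -1 0 0 0" --pt "0 0 -0.8 0 0 0" --pt "0 0 0 0 0 0"

```text
t: 33.7
ee_pos: [563.7, 119.0, 136.5]
tcp_rot: [-2.909, -1.182, -0.008]
force: [0.3, -0.3, -4.4]
width: 38.4
grip_force: 60.9
```

```bash
python3 - <<'E'
from h import *
plan(([430,-5,125],rot(YB)),([430,-5,20],rot(YB)))
E
```

```text
WP [430.  -5. 125.]
[[-0.87,-0.02,0.05,0.0,-0.01,-0.0],[-0.87,-0.02,0.05,0.0,-0.01,-0.0],[-0.87,-0.02,0.05,0.0,-0.01,-0.0],[-0.87,-0.02,0.05,0.0,-0.01,-0.0],[-0.87,-0.02,0.05,0.0,-0.01,-0.0],[-0.87,-0.02,0.05,0.0,-0.01,-0.0],[-0.87,-0.02,0.05,0.0,-0.01,-0.0]]
WP [430.  -5.  20.]
[[0.0,0.0,0.88,0.0,0.0,0.0],[0.0,0.0,0.88,0.0,0.0,0.0],[0.0,0.0,0.88,0.0,0.0,0.0],[0.0,0.0,0.88,0.0,0.0,0.0]]
```

>>> carry_out --pt "-0.87 -0.02 0 0 0 0" --pt "-0.87 -0.02 0 0 0 0" --pt "-0.87 -0.02 0 0 0 0" --pt "-0.87 -0.02 0 0 0 0" --pt "-0.87 -0.02 0 0 0 0" --pt "-0.87 -0.02 0 0 0 0" --pt "-0.87 -0.02 0 0 0 0" --pt "0 0 0 0 0 0"

```text
t: 34.7
ee_pos: [424.6, -7.2, 132.4]
tcp_rot: [-2.909, -1.176, 0.006]
force: [0.1, 0.2, -4.0]
width: 38.4
grip_force: 61.1
```

>>> carry_out --pt "0 0 0.9 0 0 0" --pt "0 0 0.9 0 0 0" --pt "0 0 0.9 0 0 0" --pt "0 0 0.6 0 0 0" --pt "0 0 0.3 0 0 0" --pt "0 0 0 0 0 0" --pt "0 0 0 0 0 0"

```text
t: 35.58
ee_pos: [429.0, -5.4, 26.4]
tcp_rot: [-2.909, -1.182, -0.003]
force: [0.3, -0.2, -3.5]
width: 38.3
grip_force: 61.1
```

>>> carry_out --pt "0 0 0.2 0 0 0" --pt "0 0 0.15 0 0 0" --pt "0 0 0.05 0 0 0" --pt "0 0 0 0 0 0"

```text
t: 36.08
ee_pos: [427.9, -5.6, 13.8]
tcp_rot: [-2.909, -1.182, 0.0]
force: [-0.5, 0.2, -4.0]
width: 38.4
grip_force: 61.1
```

>>> carry_out --pt "0 0 0.05 0 0 0" --pt "0 0 0 0 0 0"

```text
t: 36.33
ee_pos: [428.1, -5.5, 12.4]
tcp_rot: [-2.909, -1.182, -0.0]
force: [-0.5, -0.5, -3.1]
width: 38.2
grip_force: 61.1
```

>>> carry_out --pt "0 0 0.04 0 0 0" --pt "0 0 0 0 0 0"

```text
t: 36.58
ee_pos: [428.2, -5.5, 11.3]
tcp_rot: [-2.909, -1.182, -0.0]
force: [0.0, -0.4, -2.6]
width: 38.2
grip_force: 61.5
```

>>> carry_out --pt "0 0 0.03 0 0 0" --pt "0 0 0 0 0 0"

```text
t: 36.83
ee_pos: [428.3, -5.5, 11.3]
tcp_rot: [-2.908, -1.181, -0.0]
force: [-3.8, 0.1, 10.3]
width: 38.3
grip_force: 62.7
```

>>> carry_out --pt "0 0 0.02 0 0 0" --pt "0 0 0 0 0 0"

```text
t: 37.08
ee_pos: [428.3, -5.5, 11.2]
tcp_rot: [-2.907, -1.18, -0.0]
force: [-6.1, 0.3, 18.5]
width: 38.2
grip_force: 63.5
```

>>> carry_out --pt "0 0 0 0 0 0" --pt "0 0 0 0 0 0" --pt "0 0 0 0 0 0" --pt "0 0 0 0 0 0" --jaw 0.65

```text
t: 37.58
ee_pos: [428.1, -5.5, 9.6]
tcp_rot: [-2.909, -1.182, -0.0]
force: [-0.3, -0.1, 0.2]
width: 55.5
grip_force: 0.0
```

>>> carry_out --pt "0 0 -0.3 0 0 0" --pt "0 0 -0.8 0 0 0" --pt "0 0 -1 0 0 0" --pt "0 0 -1 0 0 0" --pt "0 0 -1 0 0 0" --pt "0 0 -1 0 0 0" --pt "0 0 0 0 0 0" --pt "0 0 0 0 0 0"

```text
t: 38.58
ee_pos: [427.6, -5.6, 162.4]
tcp_rot: [-2.908, -1.181, 0.0]
force: [0.0, 0.7, -1.2]
width: 55.5
grip_force: 0.0
```

```bash
python3 - <<'E'
from h import *
w=grab('wrist','w9')['frame']; g=cv2.cvtColor(w,cv2.COLOR_RGB2GRAY)
s=robot.read_state(); print(s['t'],s['ee_pos'],s['force'])
e=proj('w9',[428,-5.5,36]); print('expect',e,proj('w9',[428,-5.5,0]),np.linalg.norm(proj('w9',[448,-5.5,36])-e))
m=(cv2.medianBlur(g,5)>120).astype(np.uint8)
n,l,st,ct=cv2.connectedComponentsWithStats(m)
for i in range(1,n):
    if st[i,4]>150: print(st[i],ct[i].round(0))
grab('top','t5'); a=cv2.imread('pics/t0.png');b=cv2.imread('pics/t5.png')
d=(cv2.absdiff(a,b).max(2)>45).astype(np.uint8); d=cv2.morphologyEx(d,cv2.MORPH_OPEN,np.ones((2,2)))
n,l,st,ct=cv2.connectedComponentsWithStats(d); print('changes',[(st[i].tolist()) for i in range(1,n) if st[i,4]>12])
grab('scene','s7'); a=cv2.imread('pics/s0.png');b=cv2.imread('pics/s7.png')
d=(cv2.absdiff(a,b).max(2)>45).astype(np.uint8); d=cv2.morphologyEx(d,cv2.MORPH_OPEN,np.ones((2,2)))
n,l,st,ct=cv2.connectedComponentsWithStats(d); print('changes s',[(st[i].tolist()) for i in range(1,n) if st[i,4]>12])
for n,p in(('bar',(470,-233,10)),('lid',(557,-69,17)),('puck',(428,-5,36))): print(n,proj('t5',p),proj('s7',p))
E
```

```text
38.625 [427.16280704  -5.76375297 161.92395742] [-0.22794066 -0.43182427 -0.1102063 ]
expect [254.2 181.7] [254.3 173.7] 19.8698263706556
[ 177    0  160   88 8127] [252.  34.]
[  323    65   124   127 11920] [385. 128.]
[   0  157   89  170 8478] [ 31. 248.]
[235 163  40  32 923] [253. 179.]
[344 210  44  42 729] [365. 230.]
[383 247  56  47 564] [404. 265.]
[  0 326  25  24 327] [ 10. 335.]
[ 111  333   41   48 1101] [130. 355.]
changes [[262, 163, 39, 39, 1215], [210, 164, 22, 34, 159], [224, 176, 9, 11, 34], [248, 205, 42, 70, 2443], [306, 204, 7, 2, 14], [306, 209, 8, 2, 16], [299, 224, 4, 18, 52], [301, 243, 4, 16, 38], [257, 276, 32, 24, 704], [223, 282, 10, 16, 133], [256, 301, 52, 83, 2021], [214, 317, 42, 38, 815], [257, 319, 4, 6, 20], [45, 321, 16, 19, 240], [259, 328, 28, 41, 902], [0, 352, 45, 32, 887], [239, 355, 16, 20, 79], [46, 369, 28, 15, 217], [243, 369, 15, 15, 77], [261, 372, 13, 12, 78], [225, 377, 13, 7, 47]]
changes s [[86, 0, 46, 22, 573], [123, 0, 139, 89, 3718], [89, 23, 5, 8, 23], [91, 34, 6, 26, 71], [224, 86, 28, 20, 364], [228, 106, 25, 55, 658], [219, 156, 6, 9, 34], [75, 159, 41, 26, 371], [257, 160, 6, 13, 53], [65, 163, 5, 4, 18], [59, 171, 15, 52, 226], [68, 171, 6, 9, 23], [236, 173, 34, 11, 132], [239, 180, 29, 11, 214], [246, 194, 7, 2, 14], [263, 210, 40, 26, 796], [234, 216, 13, 17, 182], [251, 249, 7, 4, 17], [109, 278, 75, 40, 1046], [96, 301, 12, 7, 59]]
bar [328.5 206.4] [291.7 259.7]
lid [280.5 180.7] [282.1 220.6]
puck [261.9 219. ] [239.4 218.4]
```

```bash
python3 - <<'E'
from h import *
for n in('t0','t5'):
    g=cv2.imread(f'pics/{n}.png',0)
    for y in (228,236,250): print(n,y,g[y,293:311].tolist())
    print('bar col',g[198:216,290].tolist(),g[198:216,330].tolist())
    print('barrow',g[206,286:298].tolist(),g[206,340:350].tolist())
E
```

```text
t0 228 [54, 73, 86, 72, 79, 158, 187, 182, 166, 104, 51, 46, 54, 55, 66, 62, 47, 48]
t0 236 [41, 43, 39, 38, 47, 82, 162, 180, 176, 161, 103, 57, 49, 44, 40, 37, 43, 41]
t0 250 [40, 39, 41, 46, 44, 42, 39, 76, 164, 184, 180, 129, 69, 44, 38, 40, 37, 41]
bar col [42, 39, 42, 38, 41, 39, 38, 43, 40, 41, 44, 43, 42, 43, 41, 44, 40, 39] [47, 37, 40, 40, 43, 87, 152, 169, 171, 171, 167, 123, 66, 41, 40, 38, 38, 37]
barrow [44, 36, 38, 39, 40, 54, 113, 157, 171, 174, 174, 174] [167, 168, 164, 152, 69, 36, 34, 42, 44, 42]
t5 228 [30, 49, 55, 46, 49, 83, 98, 108, 151, 103, 55, 52, 53, 60, 70, 62, 53, 50]
t5 236 [26, 30, 27, 30, 30, 53, 86, 102, 152, 163, 108, 61, 56, 49, 42, 42, 42, 43]
t5 250 [23, 30, 27, 27, 30, 28, 28, 51, 99, 122, 175, 132, 70, 47, 43, 43, 40, 45]
bar col [89, 45, 45, 46, 44, 41, 40, 42, 45, 40, 33, 29, 27, 25, 28, 28, 27, 26] [48, 48, 42, 46, 82, 155, 177, 182, 182, 179, 151, 91, 46, 43, 41, 41, 41, 41]
barrow [29, 29, 35, 38, 45, 79, 169, 187, 187, 187, 185, 186] [177, 177, 169, 92, 44, 44, 45, 44, 48, 43]
```

The medium bar's edges are unchanged; only a shadow falls on it. The pry bar, lid and puck are at their places and the gripper is clear, so I hand in.

```bash
python3 -c "
from bench import robot
print(robot.sign_off())"
```

```text
the job is handed in; nothing more can be done
None
```

The job is handed in at about 39 s of the 72 s allowed: I levered the lid loose with the largest bar and lifted the puck out, and the lid lies flat, the puck stands upright and the bar lies down, all clear of the bowl with the gripper touching nothing.

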